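# Refit the jam valve handle and shut the valve

### The job

The jam dispenser is back from washing and its outlet valve was left open, with its wing handle drying on the white board. Push the handle onto the valve stem, turning it slowly until the slot finds the tongue and it drops fully home, then turn the valve fully shut with it (handle square across the pipe) and let go. Leave the pan and the jar where they stand.

Things in the scene. Friction and masses are not known exactly. Their poses are not given: they have to be found in the camera images.
- handle: Loose valve handle, 0.25 to 0.5 kg, upright on the white board (15 mm thick). Origin: centre of its underside, z up its axis, x along the wing. Steel hub 46 mm in diameter, 44 mm high; on top a black upright wing 130 mm long in x, from 44 to 84 mm above the origin, 14 mm thick in its middle 86 mm, 22 mm at its end lobes. Half a turn makes no difference.
- handle_grip (a point): Middle of the handle's wing, on its axis, 66 mm above its underside: pinch here across the 14 mm thickness. Axes as the handle's.
- handle_slot (a point): Centre of the slot's mouth, up inside the handle's hub, 24 mm above its underside. Below it a round bore, 31 mm in diameter, open downwards; above it the straight slot, 24 mm long in x (parallel to the wing), 14 mm wide in y, 15 mm deep. Axes as the handle's.
- dispenser: Steel jam dispenser, fixed to the bench. Origin: on the bench straight under the valve stem's axis; y along the level outlet pipe (38 mm in diameter, axis 118 mm up) to the down-turned spout at y = 101 mm; x square across the pipe. The tank, 254 mm across and 413 mm high with lid and knob, has its axis at y = -300 mm.
- valve_seat (a point): Centre of the flat bonnet top (64 mm across, 165 mm above the bench), on the upright stem's axis; axes as the dispenser's. The handle is home when its underside rests here; set on at a wrong angle it rides on the stem's tongue with its underside 14 mm above this point, and drops once its slot is within about 0.09 rad of the tongue.
- stem_top (a point): Top of the dark valve stem, 38 mm above valve_seat (axes as the dispenser's, not turning). Stem: round shank 29 mm in diameter, 24 mm high, top edge chamfered; on it a flat tongue 22 mm long, 12 mm thick, 14 mm high. It turns stiffly (0.3 N m) and stays put. Shut: tongue along x, across the pipe, at a stop. Starts 0.75 to 1.4 rad anticlockwise (from above) of shut; open stop at 1.57.
- pan: Bystander: an empty open metal pan, 160 by 150 mm and 60 mm high, under the spout, partly below the valve. Origin: centre of its underside.
- jar: Bystander: a lidded glass jar, 96 mm in diameter and 100 mm high, on the bench beyond the board. Origin: centre of its underside.
There are look-alikes about, which are no part of the job. Of the things like the handle, leave any that is yellow; of the rest the larger one is meant.

How it is judged:
By the outcome, as a careful person would: the job done as asked, in the order asked, and still so for the second after the job is handed in, with the robot touching nothing.
It also fails if it takes over 51 s, if anything falls off the work surface, if the arm or the gripper's body presses on something with over 40 N, if the wrist force passes 120 N, or if a joint passes its speed limit or range.

### The arm

A 7-joint arm with a two-finger parallel gripper is mounted at the origin on the work surface. World frame = base frame: x ahead of the robot, y to its left, z up, the work surface at z = 0. Lengths are in m, angles in rad, forces in N, time in s.
With the tool pointing down it reaches from about 0.35 to 0.775 m from the base axis. Payload 3.1 kg.
Tool frame: the origin (TCP) lies at the centre of the arm's flange, where the gripper is bolted on; the fingertips stand 173 mm ahead of it and the grasp point (between the pads) lies 155 mm ahead of it; z points along the fingers, y is the line along which they close (so a half turn about z gives the same grasp; the last joint's range is limited). The gripper opens to 85 mm and grips with 20 to 120 N. Pads are 22 mm wide; open, the fingers measure 114 mm over their backs; the gripper's body (76 mm by 85 mm) begins 54 mm behind the grasp point. The pads swing forward as they close: fully open they stand 13 mm farther back than shut.
Start: joints at [1.284, 0.311, 0.014, 1.512, -0.004, 1.319, -0.027], TCP at [0.133, -0.534, 0.405] pointing down, gripper open.
Joint ranges: [-2.7, 2.7], [-0.3, 1.91], [-1.27, 1.3], [0.12, 2.57], [-1.44, 4.58], [0.2, 2.03], [-3.05, 3.05]. Speed limits (rad/s): [2.79, 2.79, 3.14, 3.14, 3.14, 3.14, 3.14].

### API

Orientations are given as a 3x3 rotation matrix whose columns are the frame's x, y, z axes.
In Python, from bench import manip, imaging, order, models gives the robot as it stands.
- The arm moves only by the tool send_rows, never from a script. Its argument "commands" is a list of rows, each a list of 6 numbers: the shift along the world's x, y, z in cm, then the turn, a rotation vector about the world's x, y, z in degrees. A call has 1 to 20 rows; each row shifts and turns the commanded pose from where the row before left it; what a row does not reach is not made up. A row lasts 1/10 s, in which the tool goes at most 50 mm and 8.59 degrees, less where a joint would pass 70% of its speed; a pose out of reach is approached as far as the arm can. A call is refused whole if a number of a shift passes 5 or a number of a turn 8.59, either way. A call with a gripper value outside its range is refused whole. "claw" is the finger opening in cm, from 0 to 8.54, set as the call begins (left out, the last holds). The fingers move at their own pace and stop on an object; "squeeze" is the grip in N (left out, the last holds). Time passes only in rows, so rows that do not move let the fingers close. It gives the time, the measured TCP pose, the force, the opening and the grip force at its end, in the units of the state.
- manip.read_state(): the state, without advancing time (a new reading comes with each control period).
- imaging.get_image(name): name is "side" or "top" or "wrist"; returns a dict with "img" (480x640x3 uint8, red, green, blue), "intrinsics" (3x3 intrinsics, pixels), "position" and "orientation" of the camera in the world. Camera axes: x right, y down, z forward; pixel columns grow to the right and rows downward; lengths in m; the calibration is good to about 2 mm. A picture is of the moment at which its call begins. There is no depth.
- order.finish_job(): hands the job in; it is judged then, once.
Trained networks look in a picture, given as the dict that the camera call returned (one of the last four; its "shot" number tells which), for a name from the list of things; names that differ only in an ending like _2 or _b are one class to them, and where a whole thing is asked for, a point or a joint stands for the part that bears it (a point fixed in the world has none). Each returns a list of dicts, best first, with "score" (0 to 1); they miss things now and then, are a little off and sometimes report something else, mostly with a low value. They report only what shows in the picture. A call takes as long as a camera call. They do not tell look-alikes from the thing itself.
- models.recognise(thing, picture): "box" ([left, top, right, bottom] in pixels, round what is visible of it).
- models.mark_of(thing, picture): "xy" ([column, row] in pixels: a listed point, or the origin of a listed thing).
The state is a dict: "time_s": time; "q": joint angles; "dq": joint speeds; "joint_torque": joint torques, N m; "ee_pos": TCP position; "eef_rot": TCP orientation; "contact_force": force on the tool from outside, world axes, zero at the start; "ft_torque": the same for the moment, N m; "grip_width": finger opening in m; "grip_force": force on a finger pad.
Only numpy, scipy, OpenCV 4.12 (cv2) and the standard library are available. Lean on these libraries where they do the work, as an engineer would, in place of code of your own. Each camera call takes 0.05 s, during which the arm holds its last target. There are 200 camera calls.

## Working session

There is one attempt and no reset: what is moved stays moved. The work goes in short steps, Python scripts to look and compute and a tool call to move; the robot and the scene stay as the last step left them, time stands still between calls to the robot, and variables do not carry over. Pictures are saved under pics/ and viewed, at most 10 in all, crops included, and the job is handed in when it is done.

Besides the shell and the picture viewer there is one more tool, called after "Request:" by a JSON object that holds its "api" and its "payload". send_rows: Moves the arm, as the interface text tells. Its arguments: {"type":"object","properties":{"commands":{"type":"array"},"claw":{"type":"number"},"squeeze":{"type":"number"}},"required":["commands"]}

```bash
mkdir -p pics; ls; cat > h.py <<'E'
import numpy as np,cv2
from bench import manip,imaging,order,models
def shot(n,f=None):
    p=imaging.get_image(n)
    if f: cv2.imwrite('pics/'+f,p['img'][:,:,::-1])
    return p
def ray(p,xy):
    K=np.array(p['intrinsics']);R=np.array(p['orientation'])
    d=R@np.linalg.inv(K)@[xy[0],xy[1],1]; return np.array(p['position']),d
def onz(p,xy,z):
    o,d=ray(p,xy); return o+d*(z-o[2])/d[2]
def proj(p,X):
    c=np.array(p['orientation']).T@(np.array(X)-p['position']);u=np.array(p['intrinsics'])@c;return u[:2]/u[2]
E
python3 - <<'E'
from h import *
s=manip.read_state();print(s['time_s'],s['ee_pos'],np.round(s['eef_rot'],3))
ims={n:shot(n,n+'0.png') for n in('top','side')}
for n,p in ims.items():
    print(n,np.round(p['position'],3),np.round(p['orientation'],2).tolist())
    for t in('handle','handle_grip','handle_slot','dispenser','valve_seat','stem_top','pan','jar'):
        try:print(t,[(round(r['score'],2),np.round(r['xy']).tolist()) for r in models.mark_of(t,p)[:4]],end=' ')
        except Exception as e:print(t,e)
        print([(round(r['score'],2),np.round(r['box']).tolist()) for r in models.recognise(t,p)[:4]] if t in('handle','pan','jar') else '')
cv2.imwrite('pics/both.png',cv2.resize(np.hstack([ims['top']['img'],ims['side']['img']])[:,:,::-1],(800,300)))
E
```

```text
pics
0.0 [ 0.1332205  -0.53327758  0.40363084] [[ 0.97   0.242 -0.001]
 [ 0.242 -0.97   0.002]
 [-0.    -0.002 -1.   ]]
top [0.269 0.199 1.455] [[-0.03, -0.99, 0.16], [-1.0, 0.03, 0.0], [-0.01, -0.16, -0.99]]
handle [(0.91, [299.0, 226.0]), (0.9, [279.0, 311.0]), (0.87, [352.0, 314.0])] [(0.79, [275.0, 195.0, 314.0, 244.0]), (0.79, [338.0, 285.0, 369.0, 339.0]), (0.59, [261.0, 296.0, 294.0, 319.0])]
handle_grip [(0.98, [299.0, 220.0]), (0.83, [276.0, 306.0]), (0.76, [354.0, 314.0])] 
handle_slot [(0.9, [353.0, 314.0]), (0.7, [283.0, 306.0]), (0.59, [297.0, 220.0])] 
dispenser [(0.6, [479.0, 205.0])] 
valve_seat [(0.63, [498.0, 189.0])] 
stem_top [(0.64, [502.0, 181.0])] 
pan [(0.84, [436.0, 203.0]), (0.62, [296.0, 220.0])] [(0.66, [402.0, 164.0, 474.0, 240.0])]
jar [(0.68, [190.0, 218.0]), (0.64, [506.0, 182.0]), (0.18, [298.0, 226.0])] [(0.9, [163.0, 191.0, 209.0, 244.0])]
side [ 0.229 -0.615  0.741] [[0.97, -0.15, 0.21], [-0.25, -0.56, 0.79], [-0.0, -0.82, -0.58]]
handle [(0.82, [244.0, 337.0]), (0.7, [334.0, 271.0]), (0.62, [234.0, 280.0])] [(0.97, [216.0, 244.0, 250.0, 284.0]), (0.96, [305.0, 229.0, 371.0, 282.0]), (0.92, [204.0, 288.0, 275.0, 346.0])]
handle_grip [(0.81, [337.0, 243.0]), (0.76, [234.0, 260.0]), (0.73, [242.0, 307.0])] 
handle_slot [(0.9, [234.0, 270.0]), (0.8, [339.0, 265.0]), (0.61, [243.0, 326.0])] 
dispenser [(0.95, [446.0, 456.0])] 
valve_seat [(0.64, [464.0, 372.0])] 
stem_top [(0.58, [472.0, 355.0])] 
pan [(0.68, [424.0, 398.0])] [(0.96, [366.0, 332.0, 497.0, 447.0])]
jar [(0.98, [314.0, 211.0])] [(0.96, [294.0, 161.0, 336.0, 219.0])]
```

View pics/top0.png

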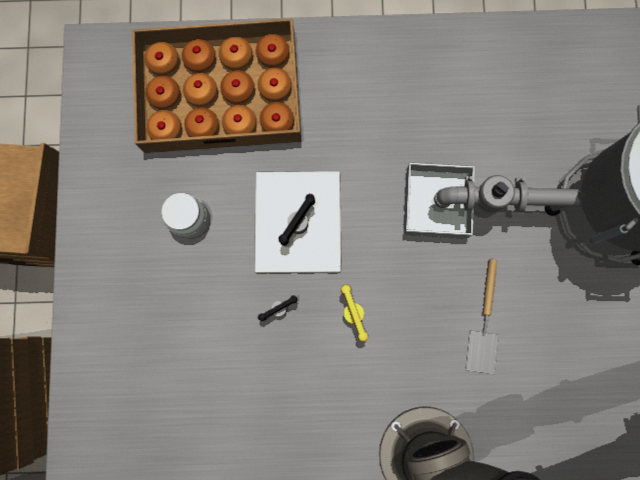

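View pics/side0.png

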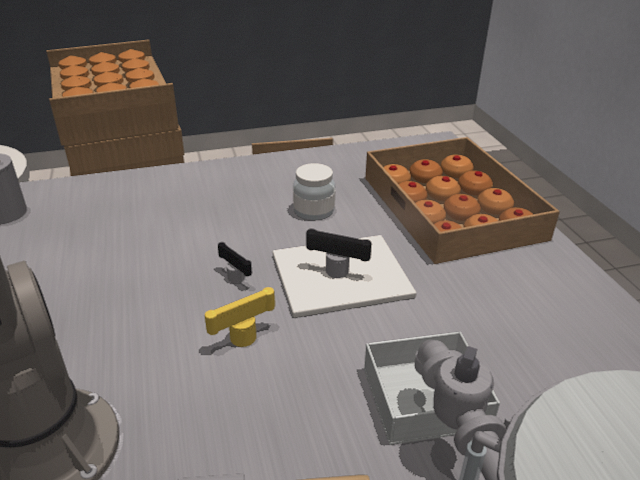

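Top view candidates: large black handle on the board at (297,220), smaller black one at (279,309), and a yellow one at (354,314). The description picks the large black one on the board. The valve stem is at about (500,188). I'll check both in a close crop and compute the poses.

```bash
python3 - <<'E'
from h import *
t=shot('top');s=shot('side')
def crop(p,x,y,w,h,W=400,H=300): return cv2.resize(p['img'][y:y+h,x:x+w,::-1],(W,H),interpolation=cv2.INTER_CUBIC)
cv2.imwrite('pics/crop.png',np.vstack([np.hstack([crop(t,255,180,80,60),crop(t,440,150,100,75)]),np.hstack([crop(s,290,215,96,72),crop(s,410,330,100,75)])]))
# wing: dark pixels in the board region, top view
m=(t['img'].max(2)<60).astype(np.uint8); m[:,:258]=0;m[:,338:]=0;m[:174]=0;m[270:]=0
n,l,st,c=cv2.connectedComponentsWithStats(m);i=1+st[1:,4].argmax()
r=cv2.minAreaRect(np.argwhere(l==i)[:,::-1].astype(np.float32));print(r,c[i])
P=np.array([onz(t,q[::-1],0.015+0.08)[:2] for q in np.argwhere(l==i)])
w,v=np.linalg.eigh(np.cov(P.T));print('handle xy',P.mean(0),'extent',np.ptp(P@v,axis=0),'ang',np.arctan2(v[1,1],v[0,1]))
def tri(a,b):
    o1,d1=ray(t,a);o2,d2=ray(s,b);d1/=np.linalg.norm(d1);d2/=np.linalg.norm(d2)
    k=np.linalg.lstsq(np.c_[d1,-d2],o2-o1,rcond=None)[0];A=o1+k[0]*d1;B=o2+k[1]*d2;return (A+B)/2,np.linalg.norm(A-B)
for nm in('handle_grip','valve_seat','stem_top'):
    a=models.mark_of(nm,t);b=models.mark_of(nm,s)
    b0=[x for x in b if nm!='handle_grip' or abs(x['xy'][0]-337)<15];a0=[x for x in a if nm!='handle_grip' or abs(x['xy'][0]-298)<10]
    if a0 and b0: print(nm,a0[0]['xy'],b0[0]['xy'],tri(a0[0]['xy'],b0[0]['xy']))
E
```

```text
((300.0622253417969, 221.51661682128906), (18.149688720703125, 57.423091888427734), 33.36636734008789) [296.89555126 220.52417795]
handle xy [0.51998434 0.27170591] extent [0.04128157 0.12811203] ang 2.5642236000919705
handle_grip [299.2, 218.9] [335.6, 244.5] (array([0.52153572, 0.26791976, 0.08316659]), np.float64(0.008138848557242444))
valve_seat [495.3, 191.7] [462.8, 376.0] (array([ 0.55828638, -0.15332866,  0.15660368]), np.float64(0.0015399244394981848))
stem_top [504.7, 185.1] [472.5, 353.4] (array([ 0.56057516, -0.16038678,  0.20404639]), np.float64(0.0023589359050995803))
```

View pics/crop.png

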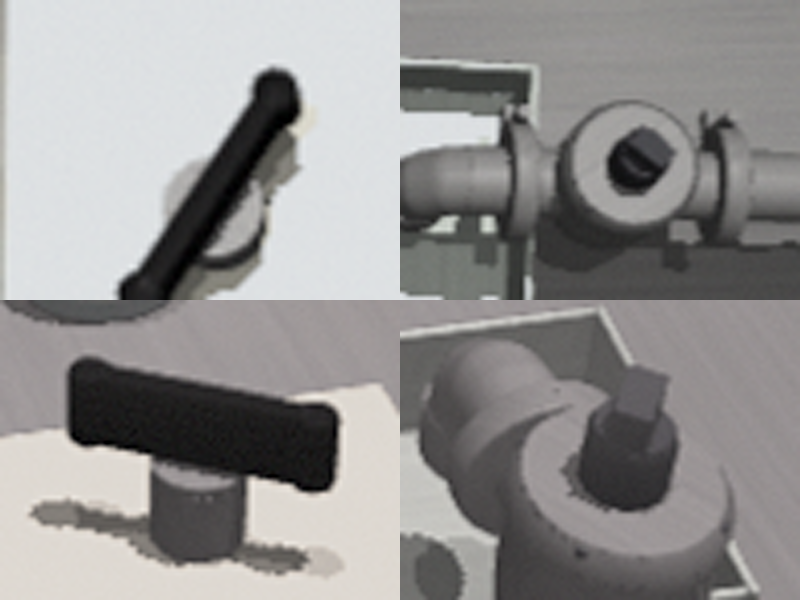

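The crop confirms it: the large black wing with a steel hub on the board, centre about (297,220). The stem at about (500,188) has its tongue turned well away from the across-pipe direction. I'll move above the handle now, wing yaw about 2.567.

Request:
{"api": "send_rows", "payload": {"commands": [[2.7, 3.4, 0.5, 0, 0, 6.65], [2.7, 3.4, 0.5, 0, 0, 6.65], [2.7, 3.4, 0.5, 0, 0, 6.65], [2.7, 3.4, 0.5, 0, 0, 6.65], [2.7, 3.4, 0.5, 0, 0, 6.65], [2.7, 3.4, 0, 0, 0, 6.65], [2.7, 3.4, 0, 0, 0, 6.65], [2.7, 3.4, 0, 0, 0, 6.65], [2.7, 3.4, 0, 0, 0, 6.65], [2.4, 3.4, 0, 0, 0, 6.65], [1.2, 4.6, 0, 0, 0, 6.65], [1.2, 4.6, 0, 0, 0, 6.65], [1.2, 4.6, 0, 0, 0, 6.65], [1.2, 4.6, 0, 0, 0, 6.65], [1.2, 4.6, 0, 0, 0, 6.65], [1.2, 4.6, 0, 0, 0, 6.65], [1.2, 4.6, 0, 0, 0, 6.65], [1.2, 4.6, 0, 0, 0, 6.65], [1.2, 4.6, 0, 0, 0, 6.65], [1.2, 4.6, 0, 0, 0, 6.65]], "claw": 8.5, "squeeze": 60}}

```text
time_s: 3.6
ee_pos: [0.521, 0.2678, 0.4297]
eef_rot: [[-0.841, 0.541, 0.001], [0.541, 0.841, -0.0], [-0.001, 0.0, -1.0]]
contact_force: [0.6, 0.3, 0.5]
grip_width: 0.085
grip_force: 0.0
```

Request:
{"api": "send_rows", "payload": {"commands": [[0, 0, 0, 0, 0, 0], [0, 0, 0, 0, 0, 0]]}}

```text
time_s: 3.8
ee_pos: [0.52, 0.2679, 0.429]
eef_rot: [[-0.84, 0.542, -0.002], [0.542, 0.84, 0.0], [0.002, -0.001, -1.0]]
contact_force: [-0.3, -0.2, -0.6]
grip_width: 0.085
grip_force: 0.0
```

```bash
cat > w.py <<'E'
from h import *
import sys
def state():
    s=manip.read_state();R=np.array(s['eef_rot']);p=np.array(s['ee_pos'])
    print('t',round(s['time_s'],2),'tcp',np.round(p,4),'grasp',np.round(p+.155*R[:,2],4),'yaw',round(np.arctan2(R[1,0],R[0,0]),4),'z',np.round(R[:,2],4),'F',np.round(s['contact_force'],1),'T',np.round(s['ft_torque'],2),'w',round(s['grip_width'],4),'gf',np.round(s['grip_force'],1),'q',np.round(s['q'],2))
    return s
E
python3 - <<'E'
from w import *
state();p=shot('wrist','w1.png')
for n in('handle_grip','handle','handle_slot'):
    print(n,[(round(r['score'],2),np.round(r['xy'],1).tolist(),np.round(onz(p,r['xy'],{'handle':.015,'handle_grip':.081,'handle_slot':.039}[n]),4).tolist()) for r in models.mark_of(n,p)[:3]])
print(proj(p,[.521,.27,.081]),np.round(p['position'],3))
E
```

```text
t 3.8 tcp [0.52   0.2679 0.429 ] grasp [0.5197 0.2679 0.274 ] yaw 2.5688 z [-1.5e-03  4.0e-04 -1.0e+00] F [-0.3 -0.2 -0.6] T [-0.04 -0.05 -0.03] w 0.085 gf 0.0 q [ 0.04  0.5  -0.85  1.34  0.37  1.47  0.21]
handle_grip [(0.64, [328.6, 217.4], [0.5247, 0.2711, 0.081]), (0.56, [46.1, 71.9], [0.3238, 0.1572, 0.081])]
handle [(0.83, [92.2, 78.1], [0.3204, 0.1574, 0.015]), (0.79, [326.2, 204.7], [0.5257, 0.2692, 0.015])]
handle_slot [(0.88, [329.6, 209.8], [0.5274, 0.2714, 0.039]), (0.7, [77.1, 76.4], [0.3217, 0.1569, 0.039])]
[324.89989955 214.27972061] [0.464 0.303 0.4  ]
```

View pics/w1.png

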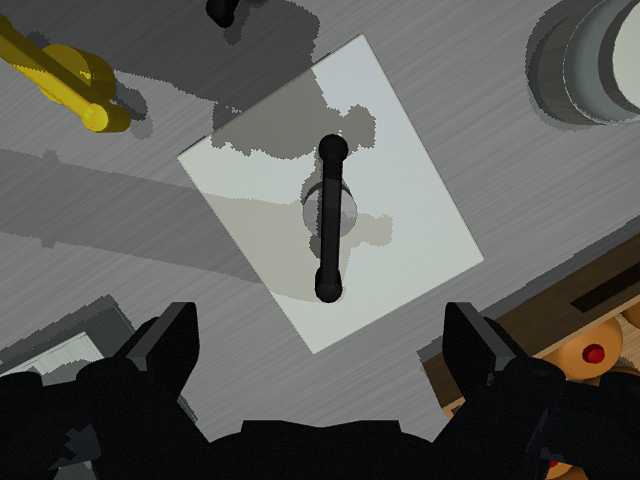

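The wing's lobes sit at (333,149) and (328,288), almost in line with the tool x axis, so only a small correction is needed.

```bash
python3 - <<'E'
from w import *
p=shot('wrist')
m=(p['img'].max(2)<55).astype(np.uint8);m[310:]=0;m[:130]=0;m[:,:300]=0;m[:,:][:,365:]=0
m=cv2.morphologyEx(m,cv2.MORPH_OPEN,np.ones((7,7)))
n,l,st,c=cv2.connectedComponentsWithStats(m);i=1+st[1:,4].argmax();print(st[i])
for z in(.085,.099):
    P=np.array([onz(p,q[::-1],z)[:2] for q in np.argwhere(l==i)]);w,v=np.linalg.eigh(np.cov(P.T))
    print(z,P.mean(0),np.ptp(P@v,axis=0),np.arctan2(v[1,1],v[0,1])%np.pi)
a,b=onz(p,(333,149),.099),onz(p,(328,288),.099);print(a,b,(a+b)/2)
E
```

```text
[ 319  130   32  167 3543]
0.085 [0.52537428 0.27209138] [0.02120103 0.1325676 ] 2.5417205786425083
0.099 [0.52269316 0.27332618] [0.02025965 0.12668122] 2.5417205786425083
[0.48286667 0.2986007  0.099     ] [0.57047139 0.23780258 0.099     ] [0.52666903 0.26820164 0.099     ]
```

Request:
{"api": "send_rows", "payload": {"commands": [[0.5, 0.3, -3, 0, 0, -1.2], [0, 0, -3, 0, 0, 0], [0, 0, -3, 0, 0, 0], [0, 0, -3, 0, 0, 0], [0, 0, -3, 0, 0, 0], [0, 0, -2, 0, 0, 0], [0, 0, -1.2, 0, 0, 0], [0, 0, -0.8, 0, 0, 0], [0, 0, 0, 0, 0, 0], [0, 0, 0, 0, 0, 0]]}}

```text
time_s: 5.05
ee_pos: [0.5258, 0.2695, 0.2408]
eef_rot: [[-0.827, 0.562, 0.002], [0.562, 0.827, 0.001], [-0.001, 0.002, -1.0]]
contact_force: [-0.4, 0.9, -0.3]
grip_width: 0.0847
grip_force: 0.0
```

```bash
python3 -c "
from w import *
state()"
```

```text
t 5.05 tcp [0.5258 0.2695 0.2408] grasp [0.5261 0.2697 0.0858] yaw 2.5448 z [ 0.0018  0.001  -1.    ] F [-0.4  0.9 -0.3] T [-0.03  0.03  0.04] w 0.0847 gf 0.0 q [ 0.01  0.66 -0.76  1.59  0.5   1.09  0.09]
```

Request:
{"api": "send_rows", "payload": {"commands": [[0, 0, -0.3, 0, 0, 0], [0, 0, 0, 0, 0, 0]]}}

```text
time_s: 5.25
ee_pos: [0.5255, 0.2696, 0.2372]
eef_rot: [[-0.827, 0.562, 0.001], [0.562, 0.827, 0.0], [-0.001, 0.001, -1.0]]
contact_force: [0.4, 0.0, 0.2]
grip_width: 0.0848
grip_force: 0.0
```

Request:
{"api": "send_rows", "payload": {"commands": [[0, 0, 0, 0, 0, 0], [0, 0, 0, 0, 0, 0], [0, 0, 0, 0, 0, 0], [0, 0, 0, 0, 0, 0], [0, 0, 0, 0, 0, 0], [0, 0, 0, 0, 0, 0], [0, 0, 0, 0, 0, 0], [0, 0, 0, 0, 0, 0], [0, 0, 0, 0, 0, 0], [0, 0, 0, 0, 0, 0]], "claw": 0, "squeeze": 70}}

```text
time_s: 6.25
ee_pos: [0.5254, 0.2697, 0.2367]
eef_rot: [[-0.827, 0.562, 0.0], [0.562, 0.827, 0.001], [0.0, 0.001, -1.0]]
contact_force: [1.6, 1.2, -0.6]
grip_width: 0.0134
grip_force: 70.2
```

```bash
python3 - <<'E'
from w import *
state()
# stem pose: tongue angle from both views
t=shot('top');s=shot('side')
c=cv2.resize
A=cv2.resize(t['img'][172:208,480:528,::-1],(400,300),interpolation=cv2.INTER_CUBIC)
B=cv2.resize(s['img'][338:383,445:505,::-1],(400,300),interpolation=cv2.INTER_CUBIC)
cv2.imwrite('pics/stem.png',cv2.convertScaleAbs(np.hstack([A,B]),alpha=2))
E
```

```text
t 6.25 tcp [0.5254 0.2697 0.2367] grasp [0.5254 0.2698 0.0817] yaw 2.5453 z [ 3.e-04  7.e-04 -1.e+00] F [ 1.6  1.2 -0.6] T [ 0.44 -0.27  0.02] w 0.0134 gf 70.2 q [ 0.    0.66 -0.76  1.6   0.5   1.09  0.09]
```

View pics/stem.png

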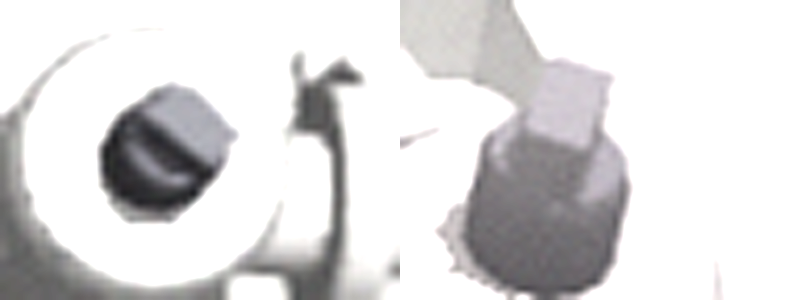

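Grasped (opening 13.4 mm). The tongue reads about 0.9 rad in the top crop: its long axis runs from (150,95) to (225,150), stem centre at about pixel (503,187). I'll lift and carry the handle to an observing pose beside the valve.

Request:
{"api": "send_rows", "payload": {"commands": [[0, 0, 2, 0, 0, 0], [0, 0, 4, 0, 0, 0], [0, 0, 4, 0, 0, 0], [0, 0, 4, 0, 0, 0], [0, 0, 4, 0, 0, 0], [-0.4, -3.5, 4, 0, 0, -6.2], [-0.4, -3.5, 0, 0, 0, -6.2], [-0.4, -3.5, 0, 0, 0, -6.2], [-0.4, -3.5, 0, 0, 0, -6.2], [-0.4, -3.5, 0, 0, 0, -6.2], [-0.4, -3.5, 0, 0, 0, -6.2], [-0.4, -3.5, 0, 0, 0, -6.2], [-0.4, -3.5, 0, 0, 0, -6.2], [-0.4, -3.5, 0, 0, 0, -6.2], [-0.4, -3.5, 0, 0, 0, -6.2], [-0.4, -3.5, 0, 0, 0, -6.2], [-0.2, -4, 0, 0, 0, -6.2], [0, 0, 0, 0, 0, 0], [0, 0, 0, 0, 0, 0], [0, 0, 0, 0, 0, 0]]}}

```text
time_s: 8.35
ee_pos: [0.4792, -0.1523, 0.4533]
eef_rot: [[0.317, 0.949, -0.003], [0.949, -0.317, 0.002], [0.001, -0.003, -1.0]]
contact_force: [-0.4, 0.1, -5.1]
grip_width: 0.0134
grip_force: 70.0
```

```bash
python3 - <<'E'
from w import *
state();p=shot('wrist','w2.png');print(np.round(p['position'],4))
for n,z in(('stem_top',.203),('valve_seat',.165)):
    print(n,[(round(r['score'],2),np.round(r['xy'],1).tolist(),np.round(onz(p,r['xy'],z),4).tolist()) for r in models.mark_of(n,p)[:3]])
for n in('handle_grip','handle_slot','handle'): print(n,[(round(r['score'],2),np.round(r['xy'],1).tolist()) for r in models.mark_of(n,p)[:3]])
E
```

```text
t 8.35 tcp [ 0.4792 -0.1523  0.4533] grasp [ 0.4788 -0.152   0.2983] yaw 1.2486 z [-0.0027  0.0018 -1.    ] F [-0.4  0.1 -5.1] T [ 0.02 -0.04  0.02] w 0.0134 gf 70.0 q [ 0.68  0.23 -0.5   1.53  0.11  1.42 -0.15]
[ 0.4999 -0.0901  0.4238]
stem_top [(0.63, [467.8, 215.7], [0.5611, -0.1595, 0.203])]
valve_seat [(0.59, [443.5, 200.9], [0.5592, -0.1572, 0.165]), (0.22, [398.3, 172.3], [0.5368, -0.1308, 0.165])]
handle_grip [(0.81, [317.8, 329.5])]
handle_slot [(0.38, [445.6, 199.9])]
handle [(0.79, [320.1, 264.1])]
```

View pics/w2.png

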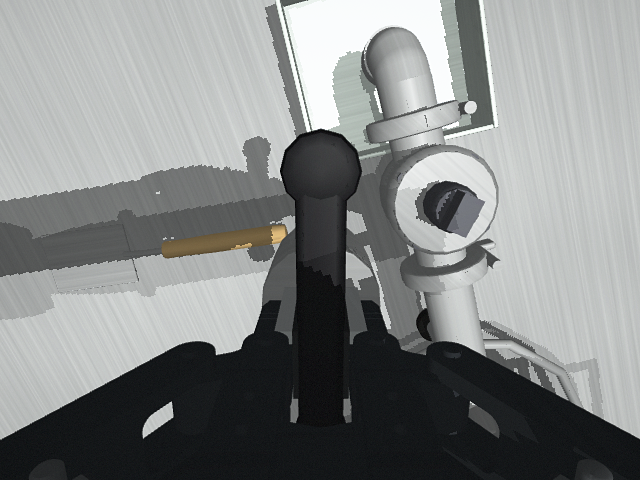

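The wrist view shows the held wing (near lobe at (321,170)), bonnet centre at about (443,200), and the tongue top at about (465,212). Now measuring precisely.

```bash
python3 - <<'E'
from w import *
p=imaging.get_image('wrist');img=p['img']
s=manip.read_state();R=np.array(s['eef_rot']);tp=np.array(s['ee_pos'])
L=onz(p,(321,170),tp[2]-.155+.0165);print('lobe in tool',R.T@(L-tp))
g=cv2.cvtColor(img,cv2.COLOR_RGB2GRAY)
# bonnet by hough circle & tongue
print(cv2.HoughCircles(cv2.GaussianBlur(g,(5,5),1),cv2.HOUGH_GRADIENT,1,20,param1=100,param2=25,minRadius=45,maxRadius=65)[0][:5] )
q=g[175:245,415:495]
cv2.imwrite('pics/tong.png',cv2.resize(cv2.convertScaleAbs(img[135:265,375:505,::-1],alpha=1.0),(600,600),interpolation=cv2.INTER_CUBIC))
m=((g<75)).astype(np.uint8);m[:178]=0;m[240:]=0;m[:,:418]=0;m[:,492:]=0
n,l,st,c=cv2.connectedComponentsWithStats(m);i=1+st[1:,4].argmax();print('dark',st[i],c[i])
for x in(.203,.189,.165):print(x,[np.round(onz(p,e,x),4).tolist()[:2] for e in((443.,200.),(465,212))])
E
```

```text
lobe in tool [0.05485282 0.00016963 0.13849528]
[[437.5 195.5  54.4]]
dark [ 420  180   53   52 1299] [440.35411855 201.73287144]
0.203 [[0.5517, -0.148], [0.5615, -0.1582]]
0.189 [[0.5549, -0.1516], [0.5654, -0.1625]]
0.165 [[0.5605, -0.1578], [0.572, -0.1698]]
```

View pics/tong.png

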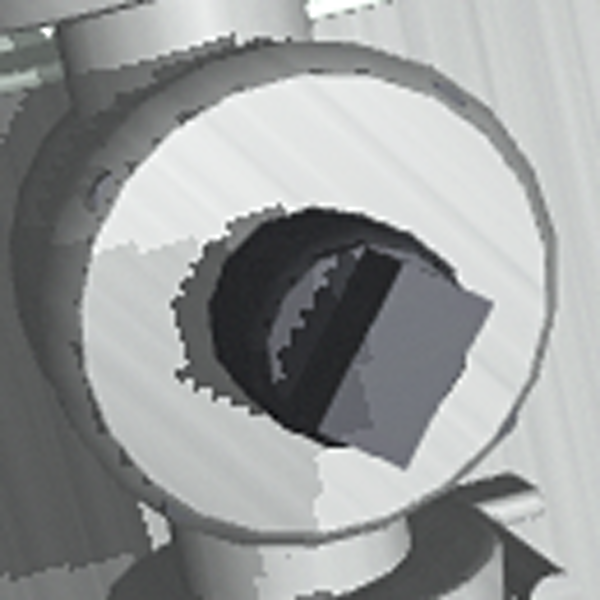

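The crop shows the tongue top corners at (402,260), (495,303), (405,470), (320,428) and the bonnet-top ellipse centred at (314,304).

```bash
python3 - <<'E'
from w import *
p=imaging.get_image('wrist');s=state()
f=lambda x,y,z:onz(p,(375+x/4.615-.4,135+y/4.615-.4),z)
C=[f(*c,.203) for c in((402,260),(495,303),(405,470),(320,428))]
d=(C[2]-C[1])+(C[3]-C[0]);e=C[1]-C[0]
print('tongue c',np.mean(C,0),'ang',np.arctan2(d[1],d[0])%np.pi,'len',np.linalg.norm(d)/2,np.linalg.norm(e))
print('bonnet',f(314.5,304,.165), 'diam',f(82,304,.165)-f(547,304,.165),f(314,73,.165)-f(314,535,.165))
# pipe direction, top view: edges left/right of bonnet
E
```

```text
t 8.75 tcp [ 0.4796 -0.153   0.4543] grasp [ 0.4796 -0.1531  0.2993] yaw 1.2476 z [-0.e+00 -2.e-04 -1.e+00] F [ 0.3  0.4 -3.9] T [-0.06  0.03 -0.03] w 0.0133 gf 70.0 q [ 0.68  0.23 -0.49  1.53  0.11  1.42 -0.15]
tongue c [ 0.55994228 -0.15912809  0.203     ] ang 0.8571419162361509 len 0.02196589051817437 0.01250825268528543
bonnet [ 0.5602795 -0.158309   0.165    ] diam [-0.06092297  0.02032835  0.        ] [0.01563251 0.06281533 0.        ]
```

Request:
{"api": "send_rows", "payload": {"commands": [[2, -0.1, 0, 0, 0, -2.1], [2, -0.2, 0, 0, 0, -2.1], [2, -0.2, 0, 0, 0, -2.1], [2, -0.15, 0, 0, 0, -2.1], [0, 0, -1, 0, 0, 0], [0, 0, -1, 0, 0, 0], [0, 0, 0, 0, 0, 0], [0, 0, 0, 0, 0, 0], [0, 0, 0, 0, 0, 0]]}}

```text
time_s: 9.65
ee_pos: [0.5592, -0.16, 0.4348]
eef_rot: [[0.454, 0.891, 0.001], [0.891, -0.454, -0.001], [-0.0, 0.001, -1.0]]
contact_force: [0.0, 0.3, -4.1]
grip_width: 0.013
grip_force: 70.1
```

```bash
python3 - <<'E'
from w import *
state();s=shot('side')
print(proj(s,[.56,-.1587,.203]))
E
```

```text
t 9.65 tcp [ 0.5592 -0.16    0.4348] grasp [ 0.5593 -0.1601  0.2798] yaw 1.0998 z [ 7.e-04 -5.e-04 -1.e+00] F [ 0.   0.3 -4.1] T [ 0.03  0.02 -0.02] w 0.013 gf 70.1 q [ 0.57  0.4  -0.47  1.35  0.18  1.43 -0.36]
[472.26352664 352.9694121 ]
```

Request:
{"api": "send_rows", "payload": {"commands": [[0.04, 0.05, -0.5, 0, 0, 0], [0, 0, -0.4, 0, 0, 0], [0, 0, -0.4, 0, 0, 0], [0, 0, -0.4, 0, 0, 0], [0, 0, -0.3, 0, 0, 0], [0, 0, -0.2, 0, 0, 0], [0, 0, 0, 0, 0, 0], [0, 0, 0, 0, 0, 0]]}}

```text
time_s: 10.5
ee_pos: [0.56, -0.1594, 0.4123]
eef_rot: [[0.454, 0.891, 0.0], [0.891, -0.454, -0.0], [0.0, 0.0, -1.0]]
contact_force: [0.4, 0.2, -5.1]
grip_width: 0.0129
grip_force: 70.3
```

Request:
{"api": "send_rows", "payload": {"commands": [[0, 0, -0.2, 0, 0, 0], [0, 0, -0.2, 0, 0, 0], [0, 0, 0, 0, 0, 0], [0, 0, 0, 0, 0, 0]]}}

```text
time_s: 10.9
ee_pos: [0.5599, -0.1595, 0.4081]
eef_rot: [[0.454, 0.891, -0.0], [0.891, -0.454, -0.0], [-0.0, -0.0, -1.0]]
contact_force: [-0.5, 0.1, -4.0]
grip_width: 0.013
grip_force: 69.6
```

Request:
{"api": "send_rows", "payload": {"commands": [[0, 0, -0.2, 0, 0, 0], [0, 0, -0.2, 0, 0, 0], [0, 0, -0.2, 0, 0, 0], [0, 0, 0, 0, 0, 0], [0, 0, 0, 0, 0, 0]]}}

```text
time_s: 11.4
ee_pos: [0.5599, -0.1594, 0.402]
eef_rot: [[0.453, 0.891, -0.001], [0.891, -0.453, 0.0], [-0.0, -0.001, -1.0]]
contact_force: [-0.2, -1.0, -4.7]
grip_width: 0.0131
grip_force: 69.4
```

Request:
{"api": "send_rows", "payload": {"commands": [[0, 0, -0.1, 0, 0, 0], [0, 0, -0.1, 0, 0, 0], [0, 0, 0, 0, 0, 0], [0, 0, 0, 0, 0, 0]]}}

```text
time_s: 11.8
ee_pos: [0.5599, -0.1593, 0.4005]
eef_rot: [[0.453, 0.891, 0.0], [0.891, -0.453, 0.0], [0.0, 0.0, -1.0]]
contact_force: [-0.9, 0.1, -2.4]
grip_width: 0.013
grip_force: 70.1
```

Request:
{"api": "send_rows", "payload": {"commands": [[0, 0, -0.15, 0, 0, 0], [0, 0, 0, 0, 0, 0], [0, 0, 0, 0, 0, 0]]}}

```text
time_s: 12.1
ee_pos: [0.5599, -0.1591, 0.4002]
eef_rot: [[0.453, 0.891, 0.001], [0.891, -0.453, -0.0], [0.0, 0.001, -1.0]]
contact_force: [-3.5, 2.2, 5.9]
grip_width: 0.0131
grip_force: 71.2
```

Riding on the tongue with about 10 N of push, at the predicted height. Turning slowly clockwise.

Request:
{"api": "send_rows", "payload": {"commands": [[0, 0, 0, 0, 0, -1], [0, 0, 0, 0, 0, -1], [0, 0, 0, 0, 0, -1], [0, 0, 0, 0, 0, -1], [0, 0, 0, 0, 0, -1], [0, 0, 0, 0, 0, -1], [0, 0, 0, 0, 0, -1], [0, 0, 0, 0, 0, -1], [0, 0, 0, 0, 0, -1], [0, 0, 0, 0, 0, -1], [0, 0, 0, 0, 0, 0]]}}

```text
time_s: 13.2
ee_pos: [0.5598, -0.1592, 0.3999]
eef_rot: [[0.601, 0.799, 0.0], [0.799, -0.601, -0.0], [-0.0, 0.001, -1.0]]
contact_force: [-3.9, 2.0, 5.0]
grip_width: 0.0131
grip_force: 71.3
```

Request:
{"api": "send_rows", "payload": {"commands": [[0, 0, -0.1, 0, 0, -1], [0, 0, 0, 0, 0, -1], [0, 0, 0, 0, 0, -1], [0, 0, 0, 0, 0, 0]]}}

```text
time_s: 13.6
ee_pos: [0.5597, -0.1594, 0.3963]
eef_rot: [[0.642, 0.766, -0.002], [0.766, -0.642, 0.001], [-0.001, -0.002, -1.0]]
contact_force: [-2.7, 1.9, -4.2]
grip_width: 0.013
grip_force: 69.9
```

```bash
python3 -c "
from w import *
state()"
```

```text
t 13.6 tcp [ 0.5597 -0.1594  0.3963] grasp [ 0.5594 -0.1592  0.2413] yaw 0.8731 z [-2.3e-03  8.0e-04 -1.0e+00] F [-2.7  1.9 -4.2] T [0.55 0.47 0.02] w 0.013 gf 69.9 q [ 0.54  0.42 -0.42  1.42  0.17  1.34 -0.58]
```

Dropped in at yaw 0.873. Pushing home.

Request:
{"api": "send_rows", "payload": {"commands": [[-0.03, 0.02, -0.2, 0, 0, 0], [0, 0, -0.2, 0, 0, 0], [0, 0, -0.2, 0, 0, 0], [0, 0, -0.2, 0, 0, 0], [0, 0, -0.1, 0, 0, 0], [0, 0, 0, 0, 0, 0], [0, 0, 0, 0, 0, 0]]}}

```text
time_s: 14.3
ee_pos: [0.5596, -0.1591, 0.3883]
eef_rot: [[0.642, 0.766, -0.001], [0.766, -0.642, 0.0], [-0.0, -0.001, -1.0]]
contact_force: [-3.0, 3.1, -5.1]
grip_width: 0.013
grip_force: 69.9
```

Request:
{"api": "send_rows", "payload": {"commands": [[-0.03, 0.03, -0.1, 0, 0, 0], [0, 0, -0.1, 0, 0, 0], [0, 0, -0.1, 0, 0, 0], [0, 0, 0, 0, 0, 0], [0, 0, 0, 0, 0, 0]]}}

```text
time_s: 14.8
ee_pos: [0.5594, -0.1589, 0.3867]
eef_rot: [[0.642, 0.766, 0.001], [0.766, -0.642, -0.0], [0.0, 0.001, -1.0]]
contact_force: [-4.6, 2.2, 0.5]
grip_width: 0.0131
grip_force: 70.9
```

Home: TCP z matches the 0.3867 prediction and there is contact. Now turning shut.

Request:
{"api": "send_rows", "payload": {"commands": [[0, 0, 0, 0, 0, -2.5], [0, 0, 0, 0, 0, -2.5], [0, 0, 0, 0, 0, -2.5], [0, 0, 0, 0, 0, -2.5], [0, 0, 0, 0, 0, -2.5], [0, 0, 0, 0, 0, -2.5], [0, 0, 0, 0, 0, -2.5], [0, 0, 0, 0, 0, -2.5], [0, 0, 0, 0, 0, -2.5], [0, 0, 0, 0, 0, -2.5], [0, 0, 0, 0, 0, -2.5], [0, 0, 0, 0, 0, -2.5], [0, 0, 0, 0, 0, -2.5], [0, 0, 0, 0, 0, -2.5], [0, 0, 0, 0, 0, -2.5], [0, 0, 0, 0, 0, -2.5], [0, 0, 0, 0, 0, -2.5], [0, 0, 0, 0, 0, -2.5]]}}

```text
time_s: 16.6
ee_pos: [0.559, -0.1578, 0.3867]
eef_rot: [[0.996, 0.089, -0.001], [0.089, -0.996, 0.001], [-0.001, -0.001, -1.0]]
contact_force: [-6.3, 4.1, 1.9]
grip_width: 0.0133
grip_force: 71.3
```

```bash
python3 - <<'E'
from w import *
state();p=shot('top')
# pipe direction: edges of pipe between bonnet and tank, z=.118
g=cv2.cvtColor(p['img'],cv2.COLOR_RGB2GRAY)
L=cv2.createLineSegmentDetector().detect(g[170:225,440:590])[0][:,0]+[440,170,440,170]
for l in L:
    a,b=onz(p,l[:2],.118),onz(p,l[2:],.118);d=(a-b)[:2]
    if np.linalg.norm(d)>.03 and abs(d[1])>5*abs(d[0]):print(np.round(l,1),np.arctan2(d[0],d[1])if d[1]>0 else np.arctan2(-d[0],-d[1]))
E
```

```text
t 16.6 tcp [ 0.559  -0.1578  0.3867] grasp [ 0.5589 -0.1577  0.2317] yaw 0.0887 z [-9.e-04  9.e-04 -1.e+00] F [-6.3  4.1  1.9] T [0.95 1.11 0.39] w 0.0133 gf 71.3 q [ 0.44  0.4  -0.27  1.44  0.11  1.31 -1.32]
[466.9 175.8 440.6 175.7] 0.03141085198891923
[440.4 187.8 461.9 184.8] -0.11414381181163843
[541.9 205.5 526.9 205.3] 0.04327771932946728
[449.3 198.6 465.5 198.2] 0.0029890049601244955
[525.6 200.3 541.9 200.2] 0.022960286407431068
[526.5 176.6 541.8 178.9] 0.18266333052028597
```

Request:
{"api": "send_rows", "payload": {"commands": [[-0.04, 0.03, 0, 0, 0, -1], [0, 0, 0, 0, 0, -1], [0, 0, 0, 0, 0, -1], [0, 0, 0, 0, 0, -1], [0, 0, 0, 0, 0, -1], [0, 0, 0, 0, 0, -1], [0, 0, 0, 0, 0, 0]]}}

```text
time_s: 17.35
ee_pos: [0.5588, -0.1576, 0.3867]
eef_rot: [[1.0, -0.015, -0.0], [-0.015, -1.0, 0.001], [-0.0, -0.001, -1.0]]
contact_force: [-5.6, 2.8, 2.0]
grip_width: 0.0134
grip_force: 71.1
```

```bash
python3 -c "
from w import *
state()"
```

```text
t 17.35 tcp [ 0.5588 -0.1576  0.3867] grasp [ 0.5588 -0.1575  0.2317] yaw -0.0148 z [-0.e+00  6.e-04 -1.e+00] F [-5.6  2.8  2. ] T [0.83 1.09 0.31] w 0.0134 gf 71.1 q [ 0.43  0.4  -0.25  1.45  0.1   1.31 -1.42]
```

Request:
{"api": "send_rows", "payload": {"commands": [[0, 0, 0, 0, 0, -1], [0, 0, 0, 0, 0, -1], [0, 0, 0, 0, 0, 0]]}}

```text
time_s: 17.65
ee_pos: [0.5589, -0.1576, 0.3867]
eef_rot: [[0.999, -0.05, -0.0], [-0.05, -0.999, 0.001], [-0.0, -0.001, -1.0]]
contact_force: [-5.5, 2.8, 1.5]
grip_width: 0.0132
grip_force: 71.1
```

```bash
python3 -c "
from w import *
state()"
```

```text
t 17.65 tcp [ 0.5589 -0.1576  0.3867] grasp [ 0.5589 -0.1575  0.2317] yaw -0.0497 z [-0.e+00  6.e-04 -1.e+00] F [-5.5  2.8  1.5] T [0.93 0.89 0.33] w 0.0132 gf 71.1 q [ 0.42  0.4  -0.25  1.45  0.1   1.31 -1.45]
```

Still turning at 0.33 N m, so it has not reached the stop yet.

Request:
{"api": "send_rows", "payload": {"commands": [[0, 0, 0, 0, 0, -1], [0, 0, 0, 0, 0, -1], [0, 0, 0, 0, 0, 0]]}}

```text
time_s: 17.95
ee_pos: [0.5589, -0.1576, 0.3867]
eef_rot: [[0.996, -0.084, -0.0], [-0.084, -0.996, 0.001], [-0.0, -0.001, -1.0]]
contact_force: [-5.5, 4.4, 1.0]
grip_width: 0.0132
grip_force: 71.0
```

```bash
python3 -c "
from w import *
state()"
```

```text
t 17.95 tcp [ 0.5589 -0.1576  0.3867] grasp [ 0.5589 -0.1575  0.2317] yaw -0.0845 z [-0.e+00  7.e-04 -1.e+00] F [-5.5  4.4  1. ] T [0.86 1.39 0.37] w 0.0132 gf 71.0 q [ 0.42  0.4  -0.24  1.45  0.1   1.31 -1.49]
```

Request:
{"api": "send_rows", "payload": {"commands": [[0, 0, 0, 0, 0, -1], [0, 0, 0, 0, 0, -1], [0, 0, 0, 0, 0, 0]]}}

```text
time_s: 18.25
ee_pos: [0.5589, -0.1575, 0.3867]
eef_rot: [[0.993, -0.119, -0.0], [-0.119, -0.993, 0.001], [-0.0, -0.001, -1.0]]
contact_force: [-6.0, 3.8, 1.4]
grip_width: 0.0132
grip_force: 71.1
```

```bash
python3 -c "
from w import *
state()"
```

```text
t 18.25 tcp [ 0.5589 -0.1575  0.3867] grasp [ 0.5589 -0.1574  0.2317] yaw -0.1194 z [-1.e-04  8.e-04 -1.e+00] F [-6.   3.8  1.4] T [0.89 1.36 0.25] w 0.0132 gf 71.1 q [ 0.41  0.4  -0.24  1.45  0.09  1.31 -1.52]
```

Request:
{"api": "send_rows", "payload": {"commands": [[0, 0, 0, 0, 0, -1], [0, 0, 0, 0, 0, -0.5], [0, 0, 0, 0, 0, 0]]}}

```text
time_s: 18.55
ee_pos: [0.5589, -0.1575, 0.3867]
eef_rot: [[0.989, -0.145, 0.0], [-0.145, -0.989, 0.001], [-0.0, -0.001, -1.0]]
contact_force: [-6.1, 3.6, 0.9]
grip_width: 0.0132
grip_force: 71.1
```

```bash
python3 -c "
from w import *
state()"
```

```text
t 18.55 tcp [ 0.5589 -0.1575  0.3867] grasp [ 0.5589 -0.1574  0.2317] yaw -0.1454 z [ 0.e+00  8.e-04 -1.e+00] F [-6.1  3.6  0.9] T [0.86 1.01 0.33] w 0.0132 gf 71.1 q [ 0.41  0.4  -0.23  1.45  0.09  1.31 -1.54]
```

Request:
{"api": "send_rows", "payload": {"commands": [[0, 0, 0, 0, 0, -1], [0, 0, 0, 0, 0, -0.5], [0, 0, 0, 0, 0, 0]]}}

```text
time_s: 18.85
ee_pos: [0.5589, -0.1575, 0.3867]
eef_rot: [[0.985, -0.171, 0.0], [-0.171, -0.985, 0.001], [-0.0, -0.001, -1.0]]
contact_force: [-4.7, 3.8, 1.8]
grip_width: 0.0126
grip_force: 71.1
```

```bash
python3 -c "
from w import *
state()"
```

```text
t 18.85 tcp [ 0.5589 -0.1575  0.3867] grasp [ 0.5589 -0.1574  0.2317] yaw -0.1715 z [ 0.e+00  8.e-04 -1.e+00] F [-4.7  3.8  1.8] T [0.87 1.01 0.33] w 0.0126 gf 71.1 q [ 0.41  0.4  -0.23  1.45  0.09  1.31 -1.57]
```

```bash
python3 - <<'E'
from w import *
p=shot('wrist','w3.png')
g=cv2.cvtColor(p['img'],cv2.COLOR_RGB2GRAY)
s=state()
E
```

```text
t 18.9 tcp [ 0.5589 -0.1575  0.3867] grasp [ 0.5589 -0.1574  0.2317] yaw -0.1715 z [-1.e-04  8.e-04 -1.e+00] F [-5.5  3.7  1.1] T [0.85 0.94 0.39] w 0.013 gf 71.1 q [ 0.41  0.4  -0.23  1.45  0.09  1.31 -1.57]
```

View pics/w3.png

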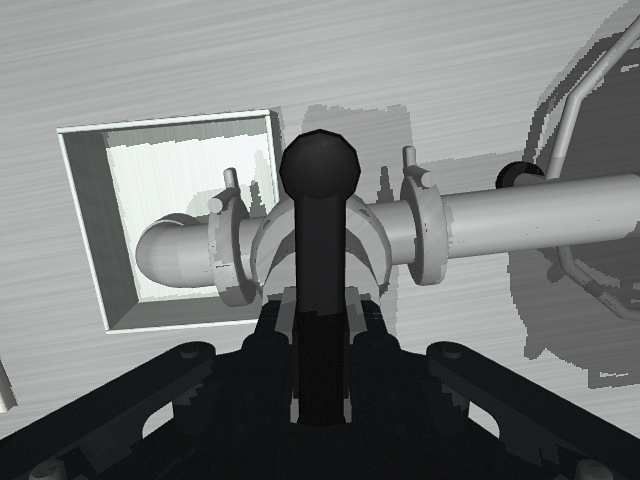

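```bash
python3 - <<'E'
from w import *
p=shot('wrist');im=p['img']
g=cv2.cvtColor(im,cv2.COLOR_RGB2GRAY)
L=cv2.createLineSegmentDetector().detect(g)[0][:,0]
for l in L:
    if np.hypot(l[0]-l[2],l[1]-l[3])>30 and min(l[0],l[2])>380 and 160<l[1]<300 and abs(l[1]-l[3])<.3*abs(l[0]-l[2]):
        a,b=onz(p,l[:2],.118),onz(p,l[2:],.118);d=(a-b)[:2];d*=np.sign(d[1]);print(np.round(l),'yaw',np.round(np.arctan2(-d[0],d[1]),3),np.round(a,3),np.round(b,3))
A,B,C=[onz(p,x,.118) for x in((460,229.5),(630,208),(195,255))]
for u,v in((A,B),(C,B),(C,A)):d=(u-v)[:2];d*=np.sign(d[1]);print(u,v,np.arctan2(-d[0],d[1]))
# what the picture predicts for yaw candidates: pipe silhouette edges
for yaw in(-.03,-.06,-.1):
    R=np.array([[np.cos(yaw),-np.sin(yaw)],[np.sin(yaw),np.cos(yaw)]])
    print(yaw,[np.round(proj(p,[*(np.array([.560,-.1587])+R@[0,y]),.118])).tolist() for y in(-.15,-.06,.06)])
E
```

```text
[506. 252. 447. 259.] yaw -0.052 [ 0.533 -0.268  0.118] [ 0.535 -0.233  0.118]
[439. 194. 493. 188.] yaw -0.053 [ 0.575 -0.232  0.118] [ 0.573 -0.263  0.118]
[638. 175. 442. 199.] yaw -0.049 [ 0.567 -0.346  0.118] [ 0.572 -0.233  0.118]
[556. 245. 633. 234.] yaw -0.027 [ 0.533 -0.298  0.118] [ 0.532 -0.344  0.118]
[449. 254. 555. 244.] yaw -0.074 [ 0.538 -0.234  0.118] [ 0.533 -0.298  0.118]
[419. 163. 452. 157.] yaw 0.002 [ 0.595 -0.222  0.118] [ 0.595 -0.241  0.118]
[ 0.55198381 -0.24197129  0.118     ] [ 0.54803872 -0.34176983  0.118     ] -0.03950999331581424
[ 0.56334735 -0.08189845  0.118     ] [ 0.54803872 -0.34176983  0.118     ] -0.05884046628554214
[ 0.56334735 -0.08189845  0.118     ] [ 0.55198381 -0.24197129  0.118     ] -0.07087086287730088
-0.03 [[573.0, 205.0], [420.0, 226.0], [223.0, 253.0]]
-0.06 [[573.0, 213.0], [420.0, 229.0], [222.0, 250.0]]
-0.1 [[572.0, 222.0], [420.0, 233.0], [221.0, 246.0]]
```

Request:
{"api": "send_rows", "payload": {"commands": [[0, 0, 0, 0, 0, -1], [0, 0, 0, 0, 0, -0.5], [0, 0, 0, 0, 0, 0]]}}

```text
time_s: 19.25
ee_pos: [0.5589, -0.1575, 0.3867]
eef_rot: [[0.981, -0.196, -0.0], [-0.196, -0.981, 0.001], [-0.0, -0.001, -1.0]]
contact_force: [-4.8, 4.3, 0.7]
grip_width: 0.0131
grip_force: 71.2
```

```bash
cat > lobe.py <<'E'
from w import *
def lobe():
    p=shot('wrist');g=p['img'].max(2);print('lobe',end=' ')
    for r in (155,170,185,215,230,250):
        c=np.where(g[r,250:400]<75)[0]; c=c[(c>20)&(c<120)]
        m=g[r,250:400]<75;i=71
        a=i
        while m[a-1]:a-=1
        b=i
        while m[b+1]:b+=1
        print(r,(a+b)/2+250,b-a,end='; ')
    print()
    return p
E
python3 -c "
from lobe import *
state();lobe()
g=cv2.imread('pics/w2.png').max(2);g3=cv2.imread('pics/w3.png').max(2)
for G in(g,g3):
  for r in(170,215,230):
    m=G[r]<75;a=b=321
    while m[a-1]:a-=1
    while m[b+1]:b+=1
    print(r,(a+b)/2,b-a)
"
```

```text
t 19.25 tcp [ 0.5589 -0.1575  0.3867] grasp [ 0.5589 -0.1574  0.2317] yaw -0.1971 z [-0.e+00  7.e-04 -1.e+00] F [-4.8  4.3  0.7] T [0.82 0.93 0.48] w 0.0131 gf 71.2 q [ 0.4   0.4  -0.22  1.45  0.09  1.31 -1.59]
lobe 155 319.0 74; 170 318.5 81; 185 319.0 74; 215 319.5 51; 230 319.5 51; 250 319.0 52; 
170 320.5 81
215 320.5 51
230 320.5 51
170 319.5 81
215 320.0 50
230 320.0 50
```

Request:
{"api": "send_rows", "payload": {"commands": [[0, 0, 0, 0, 0, -1], [0, 0, 0, 0, 0, -0.5], [0, 0, 0, 0, 0, 0]]}}

```text
time_s: 19.6
ee_pos: [0.5589, -0.1574, 0.3867]
eef_rot: [[0.975, -0.22, -0.0], [-0.22, -0.975, 0.0], [-0.0, -0.0, -1.0]]
contact_force: [-6.4, 2.4, 1.2]
grip_width: 0.0133
grip_force: 71.7
```

```bash
python3 -c "
from lobe import *
state();lobe()"
```

```text
t 19.6 tcp [ 0.5589 -0.1574  0.3867] grasp [ 0.5589 -0.1574  0.2317] yaw -0.222 z [-1.e-04  3.e-04 -1.e+00] F [-6.4  2.4  1.2] T [0.85 1.14 0.79] w 0.0133 gf 71.7 q [ 0.4   0.39 -0.22  1.45  0.09  1.31 -1.62]
lobe 155 318.0 74; 170 317.5 81; 185 318.0 74; 215 319.0 50; 230 318.5 51; 250 318.0 52;
```

Torque has climbed to 0.79 N m against the stop, so the valve is shut. I'll back the handle off through half the slot play so it stands square, then release.

Request:
{"api": "send_rows", "payload": {"commands": [[0, 0, 0, 0, 0, 2], [0, 0, 0, 0, 0, 2], [0, 0, 0, 0, 0, 2], [0, 0, 0, 0, 0, 2], [0, 0, 0, 0, 0, 0], [0, 0, 0, 0, 0, 0]]}}

```text
time_s: 20.25
ee_pos: [0.5591, -0.1581, 0.3867]
eef_rot: [[0.996, -0.086, 0.001], [-0.086, -0.996, 0.0], [0.001, -0.0, -1.0]]
contact_force: [-3.8, 2.7, -0.4]
grip_width: 0.0131
grip_force: 70.8
```

```bash
python3 -c "
from lobe import *
state();lobe()"
```

```text
t 20.25 tcp [ 0.5591 -0.1581  0.3867] grasp [ 0.5593 -0.1581  0.2317] yaw -0.0858 z [ 1.1e-03  3.0e-04 -1.0e+00] F [-3.8  2.7 -0.4] T [0.83 1.22 0.06] w 0.0131 gf 70.8 q [ 0.42  0.4  -0.24  1.45  0.1   1.31 -1.49]
lobe 155 320.0 74; 170 320.5 81; 185 320.5 73; 215 320.5 51; 230 320.5 51; 250 320.0 50;
```

Torque is near zero, so the handle is in the middle of the play. Releasing and lifting clear.

Request:
{"api": "send_rows", "payload": {"commands": [[0, 0, 0, 0, 0, 0], [0, 0, 0, 0, 0, 0], [0, 0, 0, 0, 0, 0], [0, 0, 0, 0, 0, 0], [0, 0, 0, 0, 0, 0], [0, 0, 0, 0, 0, 0], [0, 0, 0, 0, 0, 0], [0, 0, 0, 0, 0, 0]], "claw": 8.5}}

```text
time_s: 21.1
ee_pos: [0.559, -0.1586, 0.3857]
eef_rot: [[0.996, -0.087, 0.0], [-0.087, -0.996, -0.0], [0.0, 0.0, -1.0]]
contact_force: [-0.2, 0.5, -0.9]
grip_width: 0.0847
grip_force: 0.0
```

Request:
{"api": "send_rows", "payload": {"commands": [[0, 0, 1, 0, 0, 0], [0, 0, 2, 0, 0, 0], [0, 0, 3, 0, 0, 0], [0, 0, 3, 0, 0, 0], [0, 0, 3, 0, 0, 0], [-3, 0, 0, 0, 0, 0], [-3, 0, 0, 0, 0, 0], [-3, 0, 0, 0, 0, 0], [0, 0, 0, 0, 0, 0], [0, 0, 0, 0, 0, 0]]}}

```text
time_s: 22.1
ee_pos: [0.4687, -0.1586, 0.5069]
eef_rot: [[0.996, -0.087, 0.002], [-0.087, -0.996, -0.001], [0.002, 0.001, -1.0]]
contact_force: [0.1, -1.1, 1.2]
grip_width: 0.0851
grip_force: 0.0
```

```bash
python3 - <<'E'
from w import *
state();p=shot('wrist','w4.png');s=shot('side')
cv2.imwrite('pics/f.png',np.hstack([cv2.resize(p['img'],(400,300)),cv2.resize(s['img'][270:480,360:640],(400,300))])[:,:,::-1])
E
```

```text
t 22.1 tcp [ 0.4687 -0.1586  0.5069] grasp [ 0.469  -0.1588  0.3519] yaw -0.0873 z [ 2.2e-03 -9.0e-04 -1.0e+00] F [ 0.1 -1.1  1.2] T [0.   0.   0.01] w 0.0851 gf 0.0 q [ 0.49  0.17 -0.24  1.44  0.04  1.53 -1.4 ]
```

View pics/f.png

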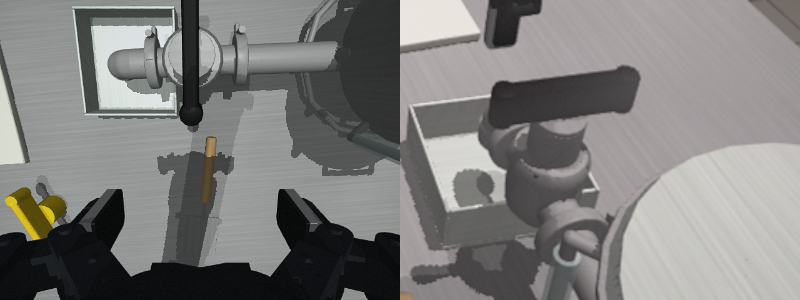

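The handle is seated on the bonnet across the pipe (wing near (190,60), pipe running level at row 60), and the pan hasn't moved. A quick check that it's square, using one camera for both directions.

```bash
python3 - <<'E'
from w import *
p=shot('wrist');g=cv2.cvtColor(p['img'],cv2.COLOR_RGB2GRAY)
L=cv2.createLineSegmentDetector().detect(g)[0][:,0]
for l in L:
    n=np.hypot(l[0]-l[2],l[1]-l[3])
    if n<50:continue
    v=abs(l[1]-l[3])>3*abs(l[0]-l[2]) and 280<l[0]<330 and l[1]<200
    h=abs(l[0]-l[2])>5*abs(l[1]-l[3]) and l[0]>380 and 50<l[1]<130
    if not(v or h):continue
    z=.247 if v else .118
    a,b=onz(p,l[:2],z),onz(p,l[2:],z);d=(a-b)[:2]
    d*=np.sign(d[0]) if v else np.sign(d[1])
    print('wing' if v else 'pipe',np.round(l),round(np.arctan2(d[1],d[0]) if v else np.arctan2(-d[0],d[1]),3))
E
```

```text
wing [293. 168. 290.   1.] -0.086
wing [319.  49. 319. 123.] -0.084
pipe [397.  71. 474.  68.] -0.048
pipe [471. 118. 401. 120.] -0.052
pipe [398. 115. 523. 110.] -0.049
wing [294.   1. 296. 123.] -0.088
wing [314. 104. 314.   1.] -0.089
```

```bash
python3 -c "
from h import *
print(order.finish_job())"
```

```text
the job is handed in; nothing more can be done
None
```

The handle dropped fully home on the stem, and I turned the valve clockwise until it hit its shut stop. The handle now stands about 2° from square across the pipe. I let go and handed the job in, with the last arm move ending at 22 s; the pan looks undisturbed and the arm went nowhere near the jar.

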